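# Close the stirring vessel and steady its shaft in both bushings

### The job

Close the clear stirring vessel: set the loose white lid on it and press it down until it snaps home and sits level on the rim. Then take the steel shaft out of its grey stand, thread it down through the bushing in the lid's blue boss and on through the brass bushing inside the vessel. Finish still holding it upright in the gripper for a colleague to clamp, spanning both bushings, with its tip well out below the brass one but hanging clear of the vessel's floor; leave the vial, the tub and the amber bottle where they stand.

Things in the scene. Friction and masses are not known exactly. Their poses are not given: they have to be found in the camera images.
- pot_rim (a point): centre of the top rim of the fixed clear round vessel, 90 mm above the worktop; z up. Wall 86 mm outside, 78 mm inside diameter. 3 spring balls stand 4.5 mm into the mouth, 4.5 mm below the rim (black housings outside, 52 mm from the axis): pushing the lid past them takes about 3 to 12 N, then they hold it down with a few newtons.
- pot_floor (a point): centre of the top of the vessel's floor, on its axis, 6 mm above the worktop; the aluminium base flange is 104 mm across.
- pot_bushing (a point): centre of the funnel mouth of the brass bushing inside the vessel, on the vessel's axis, 38 mm below the rim (52 mm above the worktop). The bushing is 16 mm high (its underside is 36 mm above the worktop, 30 mm above the vessel's floor), its bore 13 mm, its funnel mouth about 25 mm wide.
- lid_center (a point): centre of the loose white lid (120 g, 46 mm high); z up, x and y parallel to the sides of its square boss. From below: bevelled plug 73 mm across, 12 mm deep; flange 90 mm across, 6 mm thick; blue boss 34 x 34 mm, 28 mm high, to grip. It starts standing on its plug on the worktop. Seated, flange on the rim, this point is 11 mm above the rim; any turn about z is right.
- lid_mouth (a point): centre of the top of the lid's blue boss, 23 mm above the lid's centre: funnel mouth about 27 mm wide of the 13 mm bore (the lid's bushing) that runs through the lid from top to bottom. With the lid seated it is 34 mm above the rim.
- shaft_grip (a point): middle of the black handle of the steel shaft (90 g); z runs up along the shaft. The shaft is 175 mm long: a plain rod 10 mm thick with a bevelled tip, and on its upper 40 mm a round black handle 18 mm thick and 40 mm long. This point is 155 mm above the tip and 20 mm below the top end. It starts upright in the stand.
- shaft_tip (a point): lower end of the shaft, on its axis, 155 mm below the middle of the handle.
- stand_mouth (a point): centre of the top of the fixed grey shaft stand, a block 56 x 56 mm, 60 mm high, on a foot 80 x 80 mm, with an upright hole of 11.5 mm, 55 mm deep, in which the shaft stands loosely, so that it may lean by 1 or 2 degrees.
- vial: bystander: small glass vial with a light cap, 28 mm across, 59 mm high; origin at the centre of its underside.
- tub: bystander: orange tub with a white lid, 70 mm across, 62 mm high; origin at the centre of its underside.
- amber: bystander: amber bottle with a white cap, 48 mm across, 100 mm high; origin at the centre of its underside.

How it is judged:
By the outcome, as a careful person would: the job done as asked, in the order asked, and still so for the second after the job is handed in, while the arm keeps its last pose, push and grip.
It also fails if it takes over 72 s, if anything falls off the work surface, if the arm or the gripper's body presses on something with over 40 N, if the wrist force passes 120 N, or if a joint passes its speed limit or range.

### The arm

A 6-joint arm with a two-finger parallel gripper is mounted at the origin on a cart in front of the work surface, level with it; the furniture and walls round the work are solid. World frame = base frame: x ahead of the robot, y to its left, z up, the work surface at z = 0. Lengths are in m, angles in rad, forces in N, time in s.
With the tool pointing down it reaches from about 0.25 to 0.775 m from the base axis. Payload 4 kg.
Tool frame: the origin (TCP) lies between the finger pads; the fingertips stand 8 mm ahead of it and the grasp point (between the pads) lies 11 mm behind it; z points along the fingers, y is the line along which they close (so a half turn about z gives the same grasp; the last joint's range is limited). The gripper opens to 85 mm and grips with 20 to 120 N. Pads are 22 mm wide; open, the fingers measure 114 mm over their backs; the gripper's body (76 mm by 85 mm) begins 54 mm behind the grasp point. The pads swing forward as they close: fully open they stand 13 mm farther back than shut.
Start: joints at [1.12, 0.087, 1.371, -0, 1.684, -0.103], TCP at [0.187, 0.517, 0.239] pointing down, gripper open.
Joint ranges: [-3.1, 3.1], [-0.76, 2.03], [0.27, 2.55], [-1.08, 4.22], [0.17, 2.65], [-2.57, 2.57]. Speed limits (rad/s): [2.79, 2.79, 3.14, 3.14, 3.14, 3.14].

### API

Orientations are given as a unit quaternion [w, x, y, z].
In Python, from plant import move_to, movel, set_joints, command_gripper, sleep, solve_ik, state, grab_frame, Unreachable, close_job gives the robot as it stands. The module is installed in compiled form; this text tells all that it offers. Calls block until the motion is done:
- move_to(position, orientation): joint-space move of the TCP to a pose.
- movel(position, orientation=None, vel=0.15, guard=None): straight line of the TCP; orientation=None keeps the orientation; vel is the mean speed in m/s. With guard (N) it stops when the force on the tool has changed by that much, and returns True; else False.
- set_joints(angles): joint-space move.
- command_gripper(opening): opening from 0.0 (shut) to 1.0 (fully open); the grip force is fixed at half the most; returns when the fingers have stopped.
- sleep(seconds).
- solve_ik(position, orientation): joint angles nearest the present ones, or None.
- state(): the state.
- grab_frame(name): name is "side" or "top" or "wrist"; returns a dict with "pixels" (400x640x3 uint8, red, green, blue), "fx", "fy", "cx", "cy" (pixels), "R" (3x3) and "t" (3): a world point X has camera coordinates R X + t; the wrist camera has in their place "T_tool_cam" (4x4, takes a point from camera to tool coordinates, whose origin is the TCP and whose axes are the flange's). Camera axes: x right, y down, z forward; pixel columns grow to the right and rows downward; lengths in m; the calibration is good to about 2 mm. The wrist camera is an equidistant fisheye: a pixel r from the principal point sees the ray r / f radians off the axis. A picture is of the moment at which its call begins: read the wrist's pose just before it. There is no depth.
A pose or a line that the arm cannot do raises Unreachable and nothing moves.
- close_job(): hands the job in; it is judged then, once.
The state is a dict: "time_s": time; "joint_pos": joint angles; "qd": joint speeds; "effort": joint torques, N m; "eef_pos": TCP position; "tcp_rot": TCP orientation; "ft_force": force on the tool from outside, world axes, zero at the start; "torque": the same for the moment, N m; "opening": opening from 0.0 (shut) to 1.0 (fully open); "gripper_force": force on a finger pad.
Only numpy, scipy, OpenCV 4.12 (cv2) and the standard library are available. Lean on these libraries where they do the work, as an engineer would, in place of code of your own. Each camera call takes 0.05 s, during which the arm holds its last target. There are 200 camera calls.

## Working session

There is one attempt and no reset: what is moved stays moved. The work goes in short steps, each a Python script; the robot and the scene stay as the last script left them, time stands still between calls to the robot, and variables do not carry over. Pictures are saved under pics/ and viewed, at most 12 in all, crops included, and the job is handed in when it is done.

```bash
mkdir -p pics
python3 - <<'E'
from plant import *
import cv2,numpy as np
s=state();print(s['time_s'],s['eef_pos'],s['tcp_rot'],s['opening'])
for n in ['top','side','wrist']:
    f=grab_frame(n);cv2.imwrite(f'pics/{n}0.png',f['pixels'][:,:,::-1]);np.save(f'{n}0.npy',f,allow_pickle=True)
    print(n,f['fx'],f['fy'],f['cx'],f['cy'],f.get('R'),f.get('t'),f.get('T_tool_cam'))
E
```

```text
0.0 [0.18722577 0.51662688 0.23811736] [-3.24852729e-04  1.72995603e-01  9.84921933e-01 -1.09602177e-03] 1.0018506763857666
top 362.09003726366757 362.09003726366757 323.7910242782075 200.51691819818228 [[-0.06086092 -0.99814499 -0.00158942]
 [-0.97193424  0.05962513 -0.22757124]
 [ 0.22724386 -0.01230538 -0.97376014]] [0.09899647 0.56087962 0.84099358] None
side 458.97655735083146 458.97655735083146 322.3121574770947 195.05967631425344 [[-0.9997633   0.02144706 -0.00365642]
 [ 0.01281079  0.44447621 -0.89569905]
 [-0.01758491 -0.89553388 -0.44464576]] [0.54767713 0.04918934 1.09648809] None
wrist 309.70691628693146 309.70691628693146 320.6439308966946 202.83634927535735 None None [[-1.99692826e-04 -9.63381695e-01 -2.68133679e-01  6.71091637e-02]
 [ 9.99999973e-01 -1.59413495e-04 -1.71991741e-04 -6.01004323e-04]
 [ 1.22949568e-04 -2.68133706e-01  9.63381700e-01 -1.34870773e-01]
 [ 0.00000000e+00  0.00000000e+00  0.00000000e+00  1.00000000e+00]]
```

View pics/top0.png

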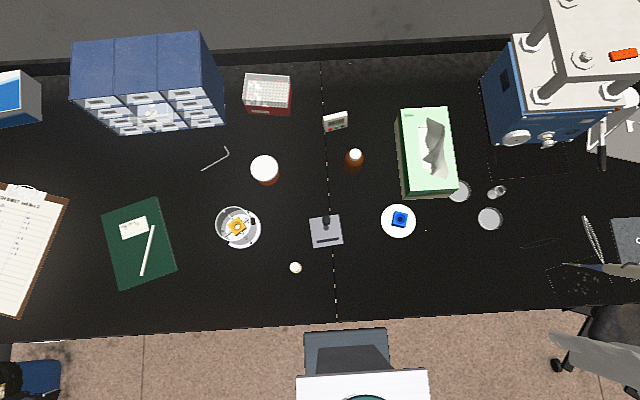

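View pics/side0.png

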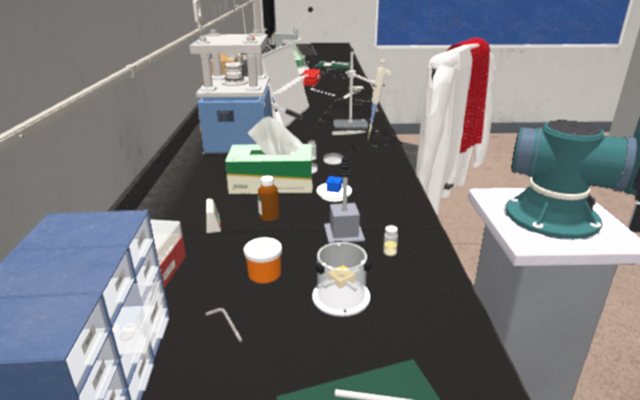

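Top view: vessel rim about (235,225), brass at (238,228), stand (326,231) with the handle at (325,220), blue boss (400,219), vial (295,268), tub (265,168), amber (355,157). The side view agrees: vessel (342,270), stand (344,222), boss (335,184).

```bash
cat > h.py <<'E'
from plant import *
import cv2,numpy as np
from scipy.spatial.transform import Rotation as Ro
def rot(q): return Ro.from_quat([q[1],q[2],q[3],q[0]]).as_matrix()
def down(yaw):  # tool down; tool y axis at angle yaw+90deg in the world
    return [0.0,np.cos(yaw/2),np.sin(yaw/2),0.0]
def ray(f,u,v,s=None):
    x,y=(u-f['cx'])/f['fx'],(v-f['cy'])/f['fy']
    if 'R' in f and f['R'] is not None:
        d=np.array([x,y,1.]);return -f['R'].T@f['t'],f['R'].T@d
    r=np.hypot(x,y);d=np.array([np.sin(r)*x/max(r,1e-9),np.sin(r)*y/max(r,1e-9),np.cos(r)])
    T=f['T_tool_cam'];Rt=rot(s['tcp_rot'])
    return Rt@T[:3,3]+s['eef_pos'],Rt@T[:3,:3]@d
def plane(f,u,v,z,s=None):
    o,d=ray(f,u,v,s);return o+d*(z-o[2])/d[2]
def tri(a,b):
    (o1,d1),(o2,d2)=a,b
    A=np.stack([d1,-d2],1);k=np.linalg.lstsq(A,o2-o1,rcond=None)[0]
    p,q=o1+k[0]*d1,o2+k[1]*d2
    return (p+q)/2,np.linalg.norm(p-q)
def shot(name,pic=None):
    s=state();f=grab_frame(name)
    if pic: cv2.imwrite(f'pics/{pic}.png',f['pixels'][:,:,::-1])
    return f,s
def hsv(f,lo,hi): return cv2.inRange(cv2.cvtColor(f['pixels'],cv2.COLOR_RGB2HSV),np.array(lo),np.array(hi))
def blob(m,near=None):
    c=[c for c in cv2.findContours(m,cv2.RETR_EXTERNAL,cv2.CHAIN_APPROX_NONE)[0] if cv2.contourArea(c)>15]
    if near is None:return max(c,key=cv2.contourArea)
    return min(c,key=lambda c:np.hypot(*(c.mean((0,1))-near)))
E
python3 - <<'E'
from h import *
t=np.load('top0.npy',allow_pickle=True).item();s=np.load('side0.npy',allow_pickle=True).item()
for n,u,v,z in [('boss',400,219,.046),('stand',326,233,.06),('potrim',236,223,.09),('brass',238,228,.052),('vial',295,267,.059),('tub',265,165,.062),('amber',355,153,.1),('handletop',325,217,.18)]:
    print(n,plane(t,u,v,z).round(3))
for n,u,v,z in [('boss',335,184,.04),('potrim',342,254,.09),('brass',342,275,.052),('vial',391,230,.059)]:
    print('side',n,plane(s,u,v,z).round(3))
print(rot(state()['tcp_rot']).round(2))
print(tri(ray(t,325,217),ray(s,345.5,163)))
cv2.imwrite('pics/crops.png',np.vstack([cv2.resize(t['pixels'][180:290,200:440,::-1],(720,330)),cv2.resize(s['pixels'][150:320,280:420,::-1],(210,255)).repeat(1,0) if 0 else cv2.resize(s['pixels'][150:240,270:510,::-1],(720,270))]))
E
```

```text
boss [ 0.511 -0.125  0.046]
stand [0.485 0.064 0.06 ]
potrim [0.518 0.278 0.09 ]
brass [0.512 0.282 0.052]
vial [0.407 0.144 0.059]
tub [0.669 0.21  0.062]
amber [ 0.674 -0.019  0.1  ]
handletop [0.502 0.066 0.18 ]
side boss [ 0.513 -0.108  0.04 ]
side potrim [0.52  0.285 0.09 ]
side brass [0.52  0.293 0.052]
side vial [0.413 0.155 0.059]
[[-0.94  0.34 -0.  ]
 [ 0.34  0.94 -0.  ]
 [ 0.   -0.   -1.  ]]
(array([0.50238518, 0.06581466, 0.16958492]), np.float64(0.004009930165753595))
```

View pics/crops.png

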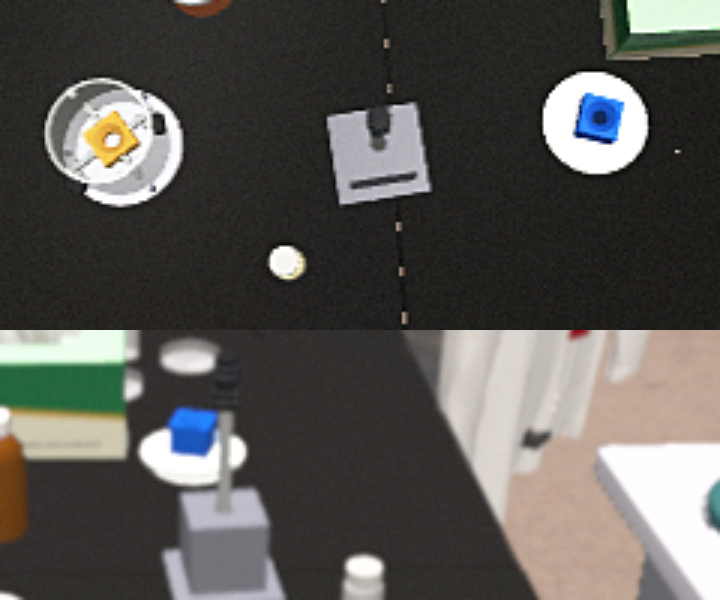

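Crop: the boss is turned about 15°, the vial is off to the base side between vessel and stand, and the tissue box stands close behind the lid. Next: hover over the lid.

Run:
```python
from h import *
t=np.load('top0.npy',allow_pickle=True).item()
for u,v in [(403,199),(457,196),(401,108)]: print('box',plane(t,u,v,0.0).round(3),plane(t,u,v,.09).round(3))
p=[0.508,-0.122,0.20]
move_to(p,down(np.pi)); 
f,s=shot('wrist','lid1')
c=blob(hsv(f,(110,150,60),(130,255,255)));r=cv2.minAreaRect(c)
print(s['time_s'],s['eef_pos'],r)
for b in cv2.boxPoints(r): print(plane(f,*b,.046,s).round(4))
print(plane(f,*r[0],.046,s))
w=blob(hsv(f,(0,0,150),(180,60,255)),r[0]);(x,y),rad=cv2.minEnclosingCircle(w);print('white',x,y,rad,plane(f,x,y,.018,s))
```

```text
box [ 0.572 -0.149  0.   ] [ 0.552 -0.128  0.09 ]
box [ 0.571 -0.295 -0.   ] [ 0.551 -0.26   0.09 ]
box [ 0.838 -0.173  0.   ] [ 0.793 -0.149  0.09 ]Traceback (most recent call last):
  File "<stdin>", line 7, in <module>
  File "h.py", line 28, in blob
    if near is None:return max(c,key=cv2.contourArea)
                           ~~~^^^^^^^^^^^^^^^^^^^^^^^
ValueError: max() iterable argument is empty
```

View pics/lid1.png

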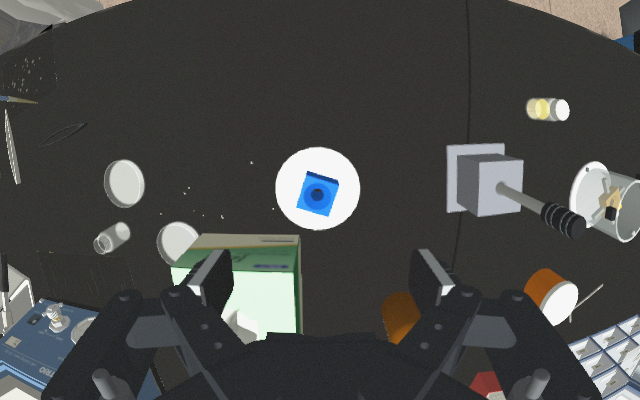

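The lid is at (318,188), the boss top at (317,195). The tissue box corner at (300,240) lies behind it, clear of a grasp closing along world y.

```bash
cat >> h.py <<'E'
def boss(f,s,z):
    c=blob(hsv(f,(98,120,90),(125,255,255)));r=cv2.minAreaRect(c)
    # top face: brighter part of boss
    v=np.zeros(f['pixels'].shape[:2],np.uint8);cv2.drawContours(v,[c],-1,255,-1)
    m=v&hsv(f,(98,100,170),(125,255,255));c2=cv2.convexHull(blob(m));r2=cv2.minAreaRect(c2)
    P=np.array([plane(f,*b,z,s) for b in cv2.boxPoints(r2)])
    e=P[1]-P[0];g=P[2]-P[1]
    return P.mean(0),np.degrees(np.arctan2(e[1],e[0])),np.hypot(*e[:2]),np.hypot(*g[:2]),r2
E
python3 - <<'E'
from h import *
f,s=shot('wrist')
print(s['time_s'],s['eef_pos']);print(boss(f,s,.046))
w=cv2.convexHull(blob(hsv(f,(0,0,190),(180,50,255)),(318,188)));(x,y),rad=cv2.minEnclosingCircle(w);print(x,y,rad,plane(f,x,y,.018,s))
for u,v in[(300,236),(301,264)]:print([plane(f,u,v,z,s).round(3) for z in(0,.08,.1)])
b=plane(f,318,187,.018,s)
E
```

```text
2.7333 [ 0.50821202 -0.12127321  0.20007281]
(array([ 0.51416452, -0.12543996,  0.046     ]), np.float64(162.9020777190874), np.float64(0.034301040740403146), np.float64(0.03330601008539934), ((317.2110595703125, 195.46331787109375), (34.96066665649414, 34.67331314086914), 16.69924545288086))
317.1998291015625 188.15713500976562 42.298282623291016 [ 0.51310088 -0.1257414   0.018     ]
[array([ 0.574, -0.146,  0.   ]), array([ 0.542, -0.14 ,  0.08 ]), array([ 0.534, -0.139,  0.1  ])]
[array([ 0.611, -0.146,  0.   ]), array([ 0.57, -0.14,  0.08]), array([ 0.56 , -0.139,  0.1  ])]
```

Run:
```python
from h import *
q=down(np.radians(162.9));x,y=.5138,-.1256
move_to([x,y,.12],q)
print('g',movel([x,y,.030],vel=.12,guard=6),state()['eef_pos'])
command_gripper(0.0);s=state();print(s['opening'],s['gripper_force'],s['ft_force'])
movel([x,y,.26],vel=.25)
move_to([.60,.26,.27],q)
f,s=shot('wrist','pot1');print(s['time_s'],s['eef_pos'],s['opening'],s['ft_force'])
```

```text
g False [ 0.51477695 -0.12591828  0.03127578]
0.38051108997982847 61.12800434231758 [-0.46927252  0.93714901  2.53584861]
7.1583 [0.60032696 0.25862304 0.26998253] 0.38286747086118167 [-0.17404641 -0.03959041 -0.87151512]
```

View pics/pot1.png

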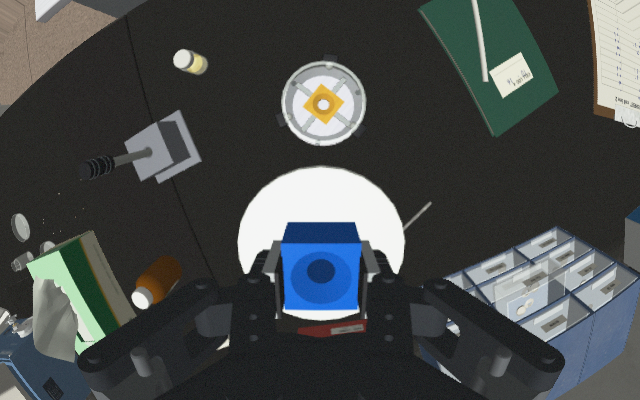

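The pot rim is a circle about (324,103) with the brass centre at (323,104), seen almost straight from above. The lid is held squarely, boss top centred about (321,275).

Run:
```python
from h import *
f,s=shot('wrist');e=s['eef_pos']
a=blob(hsv(f,(12,120,120),(32,255,255)),(323,104));r=cv2.minAreaRect(cv2.convexHull(a));print('brass',r,plane(f,*r[0],.052,s))
g=hsv(f,(0,0,95),(180,60,255));c=blob(g,(323,104))
n,l,st,ce=cv2.connectedComponentsWithStats(g);k=[i for i in range(1,n) if abs(ce[i]-[323,104]).max()<15 and st[i,4]>300]
pts=np.vstack([np.argwhere(l==i)[:,::-1] for i in k]).astype(np.int32)
h=cv2.convexHull(pts);(x,y),R=cv2.minEnclosingCircle(h);print('rim',x,y,R,plane(f,x,y,.09,s),cv2.fitEllipse(h))
b=boss(f,s,e[2]+.0147);print('boss',b);Rt=rot(s['tcp_rot']);print('in tool',Rt.T@(b[0]-e),np.degrees(np.arctan2(Rt[1,0],Rt[0,0])),e)
print(Rt.round(4))
```

```text
brass ((323.1719055175781, 103.59935760498047), (29.430770874023438, 29.26227378845215), 38.1572265625) [0.52044192 0.2853387  0.052     ]
rim 323.30487060546875 102.84146118164062 42.96885299682617 [0.5214236  0.28487753 0.09      ] ((323.3938903808594, 102.63371276855469), (84.96669006347656, 85.26423645019531), 0.4837847650051117)
boss (array([0.60114958, 0.25764242, 0.28486541]), np.float64(72.77098184087073), np.float64(0.033818561774642035), np.float64(0.034075992368803584), ((321.0, 276.0), (66.0, 80.0), 90.0))
in tool [-0.00094252 -0.00050231 -0.01469939] 162.77387966022758 [0.60040178 0.25839313 0.27016541]
[[-9.551e-01  2.961e-01  3.000e-04]
 [ 2.961e-01  9.551e-01 -6.000e-04]
 [-4.000e-04 -5.000e-04 -1.000e+00]]
```

Run:
```python
from h import *
q=down(np.radians(162.9));T=np.array([.5202,.2859])
move_to([*T,.17],q);sleep(.2)
e=state()['eef_pos'];c=T+(T-e[:2]);print(e)
movel([*c,.132],vel=.08);f0=state()['ft_force'];print(state()['eef_pos'],f0)
g=movel([*c,.106],vel=.02,guard=22);sleep(.1);s=state();print(g,s['eef_pos'],s['ft_force']-f0,s['opening'],s['time_s'])
shot('side','seat1')
```

```text
[0.52258142 0.2858224  0.17266572]
[0.51761394 0.28595267 0.13149412] [ 0.29678972 -0.43870206 -1.26842948]
False [0.51845648 0.28612234 0.1086448 ] [-0.86845993 -0.31882786 11.83826984] 0.3803008213207195 10.2167
```

Run:
```python
from h import *
g=movel([.5195,.286,.1015],vel=.02,guard=20);sleep(.2);s=state();print(g,s['eef_pos'],s['ft_force'],s['opening'])
command_gripper(.62);s=state();print(s['eef_pos'],s['ft_force'],s['opening'])
movel([.5195,.286,.20],vel=.25)
f,s=shot('side');cv2.imwrite('pics/seat.png',cv2.resize(f['pixels'][190:320,260:430,::-1],(680,520),interpolation=cv2.INTER_CUBIC))
print(s['time_s'])
```

```text
True [0.51846672 0.2860847  0.10866271] [-0.97994853  0.90807146  4.36551303] 0.389156511366506
[0.51801496 0.28569691 0.10728569] [ 0.00092118 -0.01590171  0.87812674] 0.6184016335966647
11.55
```

View pics/seat.png

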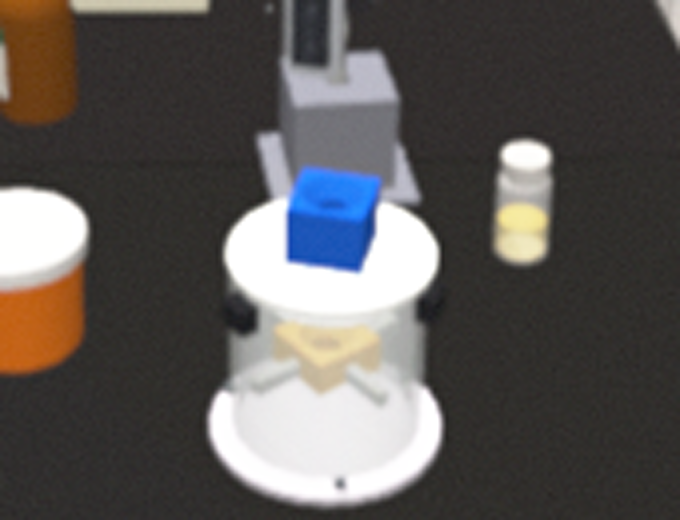

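The lid appears level on the rim, with left and right flange edges both at crop row 255. Now I check its height numerically and look at the shaft from close by.

Run:
```python
from h import *
f,s=shot('side')
g=f['pixels'];m=hsv(f,(0,0,215),(180,45,255));m[:,:310]=0;m[:,378:]=0;m[:225]=0;m[272:]=0
c=cv2.convexHull(blob(m));E=cv2.fitEllipse(c);print('flange',E,cv2.boundingRect(c))
o,d=ray(f,*E[0]);k=(.2851-o[1])/d[1];print('at axis',o+k*d)
# predicted outline of seated flange
def proj(X): p=f['R']@X+f['t'];return p[:2]/p[2]*f['fx']+[f['cx'],f['cy']]
for dz in(0,.004):
  P=np.array([proj(np.array([.5209+.045*np.cos(a),.2851+.045*np.sin(a),z+dz])) for a in np.linspace(0,6.28,60) for z in(.09,.096)],np.float32)
  print(dz,P.min(0),P.max(0))
c=blob(hsv(f,(105,150,60),(130,255,255)),(340,245));print('boss',cv2.boundingRect(c))
for dz in(0,.004):
  P=np.array([proj(np.array([.5209+.024*np.cos(a),.2851+.024*np.sin(a),z+dz])) for a in np.radians(162.9+45+90*np.arange(4)) for z in(.096,.124)]);print(P.min(0),P.max(0))
# shaft look
move_to([.585,.065,.29],down(np.pi));f,s=shot('wrist','shaft1');print(s['eef_pos'],s['time_s'])
```

```text
flange ((342.6119079589844, 254.28880310058594), (35.31794357299805, 51.82326889038086), 94.9276123046875) (317, 238, 52, 34)
at axis [0.51854987 0.2851     0.08967872]
0 [315.1375  237.42924] [367.5427  269.51746]
0.004 [315.11276 235.5339 ] [367.637   267.50134]
boss (332, 232, 23, 25)
[329.20625906 230.95783983] [353.51633542 258.12817275]
[329.2133994  228.96692939] [353.57844198 256.13500528]
[0.58456186 0.06569378 0.28856566] 12.625
```

View pics/shaft1.png

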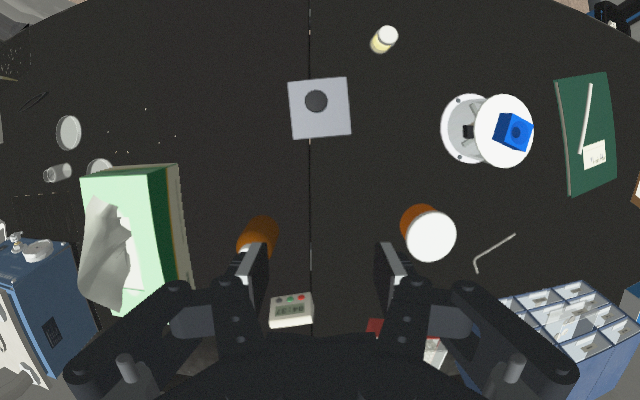

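The lid measures as seated: flange top at row 238 against 237.4 predicted. In the wrist view the handle top is at (316,101), centred on the stand.

Run:
```python
from h import *
f,s=shot('wrist')
m=hsv(f,(0,0,0),(180,255,75));m2=np.zeros_like(m);m2[84:130,294:346]=m[84:130,294:346]
c=cv2.convexHull(blob(m2,(316,101)));(x,y),R=cv2.minEnclosingCircle(c);print(x,y,R,'exp',f['fx']*.009/(s['eef_pos'][2]+.135-.18))
p=plane(f,x,y,.18,s);print('handle top',p,plane(f,x,y,.16,s))
b=boss(f,s,.124);print('boss',b)
st=hsv(f,(100,5,90),(180,70,200));st2=np.zeros_like(st);st2[70:145,280:360]=st[70:145,280:360]
r=cv2.minAreaRect(cv2.convexHull(blob(st2,(320,107))));print('stand',r,plane(f,*r[0],.06,s))
q=down(np.pi);move_to([p[0],p[1],.24],q);sleep(.3);print(state()['eef_pos'])
```

```text
315.3135681152344 100.65254211425781 10.941341400146484 exp 11.445911499144453
handle top [0.50255842 0.06114706 0.18      ] [0.50133332 0.06081342 0.16      ]
boss (array([0.51885197, 0.28531223, 0.124     ]), np.float64(161.2604712668174), np.float64(0.03648665267778928), np.float64(0.03531059142670278), ((518.2999877929688, 132.59999084472656), (24.349536895751953, 31.939001083374023), 18.43494987487793))
stand ((318.9059143066406, 107.55941009521484), (59.20471954345703, 60.0007438659668), 84.2894058227539) [0.50334276 0.06330029 0.06      ]
[0.50353617 0.06128122 0.24054567]
```

Run:
```python
from h import *
q=down(np.pi);x,y=.5025,.0615
movel([x,y,.149],vel=.12,guard=6);print(state()['eef_pos'])
command_gripper(0.0);s=state();print(s['opening'],s['gripper_force'],s['ft_force'],s['torque'])
movel([x,y,.31],vel=.15);print(state()['ft_force'])
move_to([.5195,.2852,.312],q);sleep(.4)
f,s=shot('wrist','held1');print(s['eef_pos'],s['time_s'],s['opening'],s['ft_force'])
```

```text
[0.50313401 0.06148822 0.14993958]
0.18282857346223813 58.40228497982025 [-0.01422493  3.18755186  3.40447477] [0.44216216 0.0429637  0.02793537]
[-1.05925194  0.02338656 -1.08215957]
[0.51974687 0.28440967 0.31228306] 17.3583 0.18046930430843114 [ 0.22424387 -1.0690725  -0.92864295]
```

View pics/held1.png

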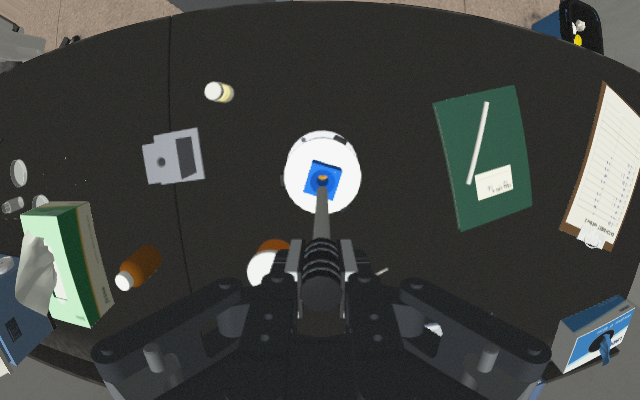

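The shaft is held. Its tip is at about (322,186), in front of the boss top at (323,180), and brass shows through the bore. I zoom in to measure the tip.

Run:
```python
from h import *
f,s=shot('wrist');print(s['eef_pos'])
cv2.imwrite('pics/tip.png',cv2.resize(f['pixels'][155:235,280:370,::-1],(720,640)[:1]+(560,) if 0 else (675,600),interpolation=cv2.INTER_NEAREST))
b=boss(f,s,.124);print(b)
z=s['eef_pos'][2]-.145
print('tip',z,[plane(f,322,v,z,s).round(4) for v in(182,186,190)])
for v in(182,195,210,225): print(v,[i for i in range(300,345) if f['pixels'][v,i].max()-f['pixels'][v,i].min()<50 and f['pixels'][v,i].max()<190])
```

```text
[0.51967773 0.28458216 0.31220191]
(array([0.51852277, 0.28526379, 0.124     ]), np.float64(163.00044090048098), np.float64(0.03370485709159915), np.float64(0.033080512834768004), ((322.0963439941406, 181.17889404296875), (31.320919036865234, 31.12935447692871), 16.699243545532227))
tip 0.16720190950252503 [array([0.5103, 0.285 , 0.1672]), array([0.5141, 0.285 , 0.1672]), array([0.5179, 0.285 , 0.1672])]
182 []
195 [317, 318, 319, 320, 321, 322, 323, 324, 325, 326]
210 [300, 301, 302, 303, 304, 305, 316, 317, 318, 319, 320, 321, 322, 323, 324, 325, 326, 327, 339, 340, 341, 342, 343, 344]
225 [300, 301, 302, 303, 304, 305, 306, 307, 308, 309, 310, 311, 312, 313, 314, 315, 316, 317, 318, 319, 320, 321, 322, 323, 324, 325, 326, 327, 328, 329, 330, 331, 332, 333, 334, 335, 336, 337, 338, 339, 340, 341, 342, 343, 344]
```

View pics/tip.png

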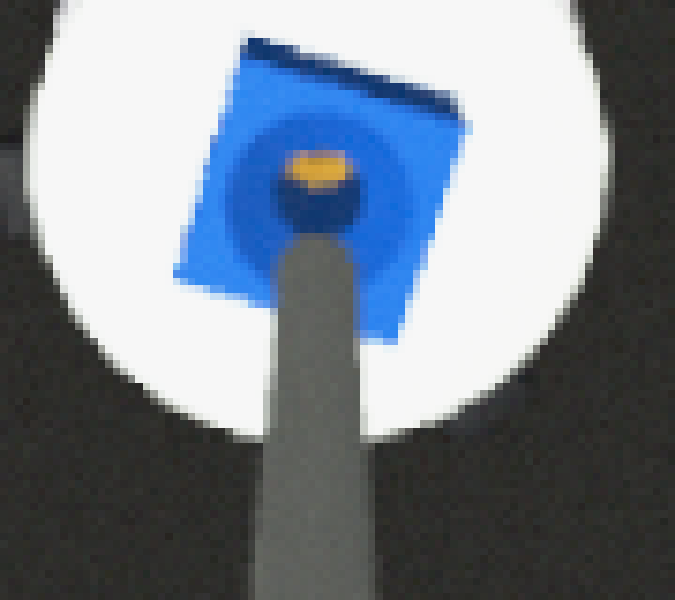

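The tip front is at pixel (322,186) and the bore centre at (322.6,181). After rectification, the tip is about 1 mm in x from the bore axis, so I descend guarded.

Run:
```python
from h import *
x,y=.5200,.2856
movel([x,y,.285],vel=.05);sleep(.3);f0=state()['ft_force'];print(state()['eef_pos'],f0)
for z in(.262,.24,.22):
    g=movel([x,y,z],vel=.03,guard=6);sleep(.15);s=state();print(z,g,s['eef_pos'].round(4),(s['ft_force']-f0).round(2),s['torque'].round(3),s['time_s'])
    if g:break
f,s=shot('side');cv2.imwrite('pics/ins1.png',cv2.resize(f['pixels'][150:320,270:430,::-1],(560,595),interpolation=cv2.INTER_CUBIC))
```

```text
[0.52011578 0.28567145 0.28543228] [ 0.42504526  0.14311062 -1.16658131]
0.262 False [0.5201 0.2857 0.2624] [-1.06 -0.07 -1.04] [-0.01   0.022 -0.003] 19.5167
0.24 False [0.5201 0.2856 0.2404] [-0.46 -0.64 -0.9 ] [ 0.014 -0.008  0.071] 20.55
0.22 False [0.5201 0.2857 0.2203] [ 0.14 -0.75 -0.64] [ 0.002 -0.002 -0.009] 21.5167
```

Run:
```python
from h import *
x,y=.5200,.2856;f0=state()['ft_force']
for z in(.20,.185,.173,.163):
    g=movel([x,y,z],vel=.03,guard=6);sleep(.2);s=state();print(z,g,s['eef_pos'].round(4),(s['ft_force']-f0).round(2),s['torque'].round(3),s['opening'],s['time_s'])
    if g:break
f,s=shot('side');cv2.imwrite('pics/ins2.png',cv2.resize(f['pixels'][150:320,270:430,::-1],(560,595),interpolation=cv2.INTER_CUBIC))
```

```text
0.2 False [0.5201 0.2857 0.2004] [0.1  0.38 0.3 ] [-0.077 -0.033  0.014] 0.17762835607771732 22.5833
0.185 False [0.5201 0.2856 0.1851] [ 1.94 -0.96 -1.28] [-0.047 -0.319 -0.025] 0.17841201365898135 23.4333
0.173 False [0.52   0.2856 0.173 ] [ 1.23  0.19 -0.7 ] [-0.048 -0.411  0.019] 0.1774201704590513 24.1833
0.163 False [0.52   0.2856 0.1629] [ 1.43  0.08 -0.94] [-0.035 -0.433  0.017] 0.17829680168675924 24.8667
```

View pics/ins2.png

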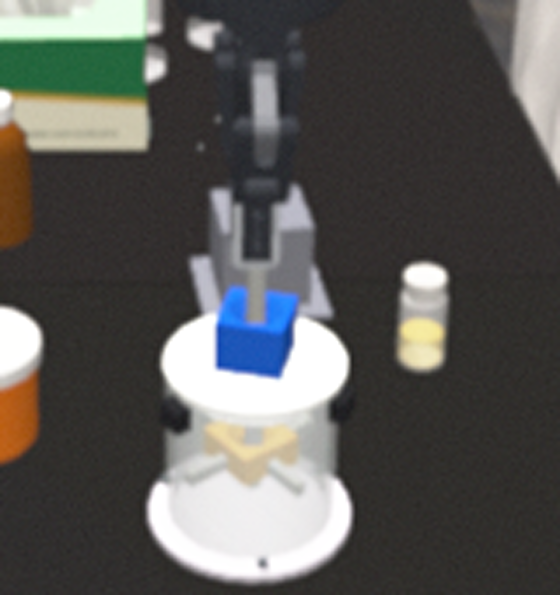

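The rod goes through the boss (258,290) and into the brass funnel (250,430). The tip under the brass isn't obvious at this contrast, so I difference the frames from before and after.

Run:
```python
from h import *
f,_=shot('side');g=np.mean([shot('side')[0]['pixels'].astype(float) for _ in range(4)],0)
o=np.load('side0.npy',allow_pickle=True).item()
def proj(X): p=f['R']@np.array(X)+f['t'];return (p[:2]/p[2]*f['fx']+[f['cx'],f['cy']]).round(1)
for z in(.153,.124,.036,.027,.018,.006): print(z,proj([.5195,.2852,z]))
a=cv2.imread('pics/ins1.png').astype(float);b=cv2.imread('pics/ins2.png').astype(float)
d=np.clip(128+2*(b-a),0,255)
z=lambda i:cv2.resize(i[380:540,150:350],(400,320))
g2=cv2.resize(np.clip((g[260:312,312:377,::-1]-90)*1.8,0,255),(400,320),interpolation=cv2.INTER_CUBIC)
cv2.imwrite('pics/tipchk.png',np.hstack([z(d),g2]))
```

```text
0.153 [342.7 222.4]
0.124 [342.4 237.3]
0.036 [341.6 279.6]
0.027 [341.5 283.7]
0.018 [341.4 287.8]
0.006 [341.3 293.2][ WARN:0@1.878] global loadsave.cpp:1063 imwrite_ Unsupported depth image for selected encoder is fallbacked to CV_8U.
```

View pics/tipchk.png

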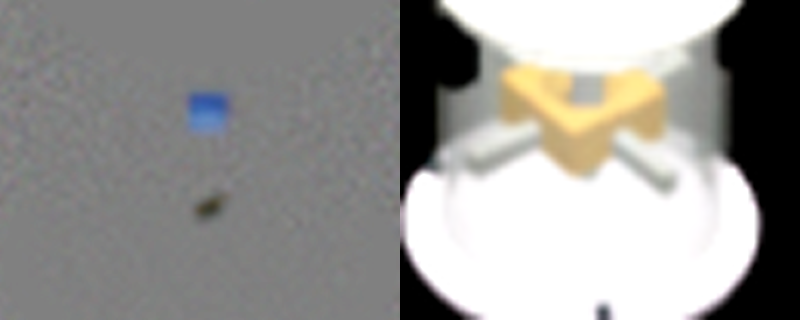

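The difference image shows the tip peeking out under the brass at row 288, so z ≈ 18 mm. That is 18 mm below the brass and 12 mm above the floor; contact forces are about 1 N. I hand in.

Run:
```python
from h import *
s=state();print(s['eef_pos'],s['gripper_force'],s['time_s']);print(close_job())
```

```text
[0.51999865 0.28557125 0.16304878] 58.530619740486145 25.1667
the job is handed in; nothing more can be done
None
```

I handed the job in at 25 s of the 72 s allowed: the lid is pressed home and level, and the gripper holds the shaft upright through both bushings, its tip about 18 mm below the brass one and 12 mm above the floor; the vial, tub and amber bottle were not touched.

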